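Jack up a light-source housing on the optical bench and hold it

ROBOT

A 6-joint arm with a two-finger parallel gripper is mounted at the origin on the work surface. World frame = base frame: x ahead of the robot, y to its left, z up, the work surface at z = 0. Lengths are in mm, angles in degrees, forces in N, time in s.
With the tool pointing down it reaches from about 300 to 850 mm from the base axis. Payload 4.2 kg.
Tool frame: the origin (TCP) lies midway between the tips of the shut fingers; the grasp point (between the pads) lies 19 mm behind it (env.grip_depth is the distance from the TCP to the grasp point, in mm); z points along the fingers, y is the line along which they close (so a half turn about z gives the same grasp; the last joint's range is limited). The gripper opens to 91 mm and grips with 3 to 60 N. Pads are 32 mm wide; open, the fingers measure 118 mm over their backs; the gripper's body (76 mm by 178 mm) begins 60 mm behind the grasp point.
Start: joints at [-77.521, 18.312, 89.639, -0, 72.044, -1.146], TCP at [135.453, -558.838, 177.476] pointing down, gripper open.
Joint ranges: [-177.97, 177.97], [-48.28, 115.42], [12.27, 149.76], [-77.06, 257.06], [2.81, 150.46], [-146.56, 146.56]. Speed limits (degrees/s): [147.25, 147.25, 180, 180, 180, 180].

INTERFACE

Orientations are given as [roll, pitch, yaw] about the fixed x, y, z axes, in that order (R = Rz(yaw) Ry(pitch) Rx(roll)).
In Python, from workcell import env, eyes gives the robot as it stands.
- The arm moves only by the tool send_rows, never from a script. Its argument "motion" is a list of rows, each a list of 7 numbers: the shift along the world's x, y, z normalised to -1 to 1, where 1 is 0.5 m, then the turn, a rotation vector about the world's x, y, z normalised to -1 to 1, where 1 is 60 degrees, then the opening, from -1 (shut) to 1 (fully open). A call has 1 to 20 rows; each row is the pose to reach, as a shift and turn from the pose commanded when the call began; what a row does not reach only later rows make up. A row lasts 1/8 s, in which the tool goes at most 62.5 mm and 10.7 degrees, less where a joint would pass 70% of its speed; a pose out of reach is approached as far as the arm can. A call with a number of a shift or a turn outside -1 to 1 is refused whole. A call with a gripper value outside its range is refused whole. The fingers move at their own pace and stop on an object; "squeeze" is the grip in N (left out, the last holds). Time passes only in rows, so rows that repeat a pose let the fingers close. It gives the time, the measured TCP pose, the force, the opening and the grip force at its end, in the units of the state.
- env.state(): the state, without advancing time (a new reading comes with each control period).
- eyes.grab_frame(name): name is "side" or "top"; returns a dict with "pixels" (480x640x3 uint8, red, green, blue), "depth" (480x640 float32, mm along the optical axis (not along the pixel's ray), 0 where there is no reading), "fx", "fy", "cx", "cy" (pixels), "R" (3x3) and "t" (3): a world point X has camera coordinates R X + t. Camera axes: x right, y down, z forward; pixel columns grow to the right and rows downward; lengths in mm; the calibration is good to about 2 mm. A picture is of the moment at which its call begins.
- env.job_done(): hands the job in; it is judged then, once.
The state is a dict: "time_s": time; "qpos": joint angles; "qvel": joint speeds; "effort": joint torques, N m; "ee_pos": TCP position; "ee_rot": TCP orientation; "force": force on the tool from outside, world axes, zero at the start; "torque": the same for the moment, N m; "gripper_width": finger opening in mm; "gripper_force": force on a finger pad.
Only numpy, scipy, OpenCV 4.12 (cv2) and the standard library are available. Lean on these libraries where they do the work, as an engineer would, in place of code of your own. Each camera call takes 0.05 s, during which the arm holds its last target. There are 200 camera calls.

TASK

Set the loose lever jack flat on the bench with its round saddle centred under the ring-marked lift lug of the white light-source housing. Then pump the handle: one full stroke down to the stop and all the way back up to settle the load, then a second stroke down to the stop, and finish while still holding the handle down, so that the jack alone keeps the front of the housing raised for a colleague to change its feet. Raise the housing only with the jack, never by hand, and leave the other things on the bench where they are.

Things in the scene. Friction and masses are not known exactly. Their poses are not given: they have to be found in the camera images.
- jack: Loose bare-steel lever jack, 0.88 kg. Origin: underside of its base plate (225 x 84 x 12 mm, x -131 to +94 mm), below the pivot block; x points from handle to saddle, z up. Pivot block, the place to grip and near the balance point: upright, 26 mm along x, 34 mm along y, centred on the origin, top 108 mm high. Saddle column at x = +65 mm; the handle runs back to x = -125 mm over the plate.
- saddle_top (a point): Centre of the top face of the jack's round saddle (36 mm across), 65 mm ahead of the jack's origin; 67 mm above the bench with the handle up, 89 mm with the handle fully down.
- handle_pad (a point): Centre of the top of the flat 34 x 40 mm pad at the end of the jack's handle (12 mm wide), 110 mm behind the pivot, which is 70 mm high. 94 mm above the bench with the handle up (pad sloping 0.22 rad, rising away from the pivot), 50 mm when fully down (sloping 0.18 rad the other way). Can be pushed down from above with shut fingers.
- pump_handle (a joint): Jack handle angle, rad: 0 = up, 0.40 = down on its stop. The saddle is geared to it, rising 55 mm per rad (22 mm in all). A light spring and the load push the handle up again when it is let go; it does not latch. Pressing the loaded handle down takes about 6 to 15 N at the pad.
- lift_pad (a point): Centre of the underside of the lift pad (28 mm across), 75 mm above the bench with the housing down, about 89 mm when jacked up. It is under the steel lift lug: round, 38 mm across, a ring of raised studs on top (24 mm above this point), 65 mm out from the housing's front face, clamped firmly up to 35 mm left or right of its middle. The plain square tabs near the corners are not lift points.
- rear_mount: Steel mount bolted to the bench; the white housing (280 deep x 240 wide x 105 mm, underside 30 mm up) is hinged on it at its far lower edge and sinks back by its own weight. Origin: on the bench, on the housing's middle line, 65 mm before its front face; x points level into the housing, z up. The space under the lug before the front face is free down to the bench.
- puck_a: Bystander: black rubber damping puck, 42 mm across, 22 mm high, beside the lug, on the right as seen from the robot. Origin: underside.
- puck_b: Bystander: the same, on the left of the lug.
- objective: Bystander: brass microscope objective, 34 mm across, 52 mm high, standing. Origin: underside.
- screwdriver: Bystander: screwdriver lying on the bench, under 220 mm long. Origin: underside.
- cleaner: Bystander: closed white cleaner bottle, 40 mm across, 100 mm high. Origin: underside.
- mouse: Bystander: black computer mouse, 100 x 58 x 32 mm. Origin: underside.
- slide_box: Bystander: closed grey slide box, 90 x 85 x 34 mm. Origin: underside.
There are look-alikes about, which are no part of the job. Leave any yellow look-alike of the jack alone.

How it is judged:
By the outcome, as a careful person would: the job done as asked, in the order asked, and still so for the second after the job is handed in, while the arm keeps its last pose, push and grip.
It also fails if it takes over 58 s, if anything falls off the work surface, if the arm or the gripper's body presses on something with over 40 N, if the wrist force passes 120 N, or if a joint passes its speed limit or range.

## Working session

There is one attempt and no reset: what is moved stays moved. The work goes in short steps, Python scripts to look and compute and a tool call to move; the robot and the scene stay as the last step left them, time stands still between calls to the robot, and variables do not carry over. Pictures are saved under pics/ and viewed, at most 10 in all, crops included, and the job is handed in when it is done.

Besides the shell and the picture viewer there is one more tool, called after "Call:" by a JSON object that holds its "name" and its "arguments", one argument or row to a line. send_rows: Moves the arm, as the interface text tells. Its arguments: {"type":"object","properties":{"motion":{"type":"array"},"squeeze":{"type":"number"}},"required":["motion"]}

```bash
ls; mkdir -p pics; cat > h.py <<'E'
import numpy as np, cv2
from workcell import env, eyes
def shot(n,fn):
    f=eyes.grab_frame(n); cv2.imwrite('pics/'+fn+'.png',f['pixels'][:,:,::-1]); np.savez('pics/'+fn+'.npz',**f); return f
def load(fn): return dict(np.load('pics/'+fn+'.npz'))
def cloud(f):
    v,u=np.mgrid[:480,:640]; d=f['depth']
    P=np.stack([(u-f['cx'])/f['fx']*d,(v-f['cy'])/f['fy']*d,d],-1)
    W=(P-f['t'])@f['R']; W[d==0]=np.nan; return W
def onplane(f,u,v,z):
    r=f['R'].T@np.array([(u-f['cx'])/f['fx'],(v-f['cy'])/f['fy'],1]); c=-f['R'].T@f['t']
    return c+r*(z-c[2])/r[2]
def proj(f,X):
    c=f['R']@np.array(X,float)+f['t']; return c[0]/c[2]*f['fx']+f['cx'],c[1]/c[2]*f['fy']+f['cy']
E
python3 - <<'E'
from h import *
print(env.state())
for n in('top','side'):
    f=shot(n,n+'0'); print(n,-f['R'].T@f['t'],f['R'].round(2).tolist(),f['fx'])
E
```

```text
pics
{'time_s': 0.0, 'qpos': array([-7.75196565e+01,  1.83512729e+01,  8.97075414e+01, -9.04173505e-04,
        7.20432578e+01, -1.14539269e+00]), 'qvel': array([ 0.1037846 ,  0.09761485, -0.03597852,  0.01352496,  0.0206667 ,
        0.01061713]), 'effort': array([-2.80694461e-03, -4.12461448e+01, -2.31971794e+01,  7.25554302e-02,
        4.57105518e-02, -1.40552047e-04]), 'ee_pos': array([ 135.33316249, -558.25197399,  176.61633803]), 'ee_rot': array([-1.79897931e+02, -1.18091173e-03,  1.36260146e+01]), 'force': array([-0.01389758,  0.27939522,  0.86441319]), 'torque': array([0.02657171, 0.0264278 , 0.03529457]), 'gripper_force': 0.0, 'gripper_width': 91.49595985405396}
top [ 362.0534598   -21.3814309  1156.98400718] [[0.01, -1.0, -0.01], [-0.99, -0.01, -0.14], [0.14, 0.02, -0.99]] 470.2743797797285
side [  460.38237199 -1208.93942847   865.65569917] [[1.0, -0.04, -0.0], [-0.03, -0.55, -0.84], [0.03, 0.84, -0.55]] 588.8373572082589
```

View pics/top0.png

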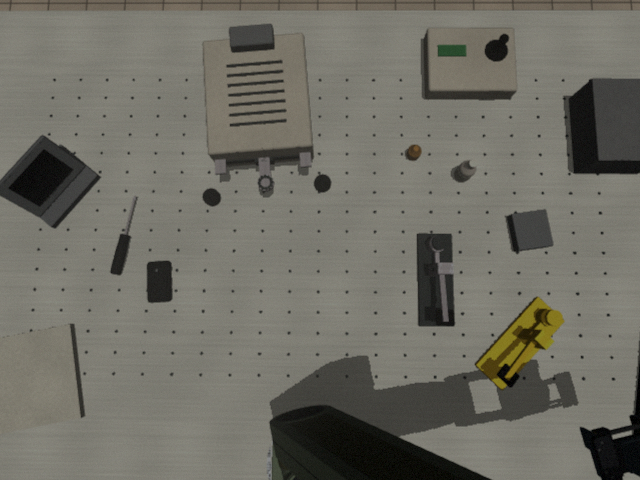

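View pics/side0.png

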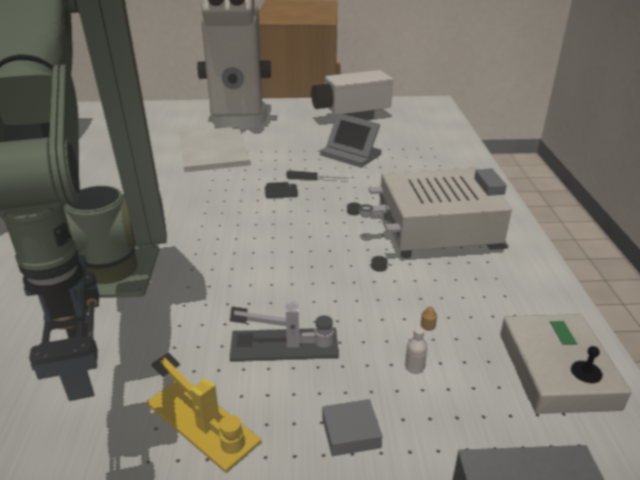

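Top: the grey jack has its plate at u 417–454, v 233–326, the saddle at (435,243) and the pivot near (445,268). The ring-marked lug is at (265,182), with pucks at (211,197) and (322,183). The yellow look-alike is at (520,342). The side view agrees.

```bash
cat > m.py <<'E'
from h import *
f=load('top0'); W=cloud(f); g=load('side0'); V=cloud(g)
def sel(W,x,y,z):
    m=(W[...,0]>x[0])&(W[...,0]<x[1])&(W[...,1]>y[0])&(W[...,1]<y[1])&(W[...,2]>z[0])&(W[...,2]<z[1]); return W[m]
print('bench z',np.nanmedian(W[300:330,300:400,2]),np.nanmedian(V[300:330,150:220,2]))
for u,v,n in [(435,280,'jack'),(435,243,'sad'),(265,182,'lug'),(211,197,'pA'),(322,183,'pB'),(446,268,'piv'),(445,319,'pad'),(258,100,'hous')]: print(n,W[v,u].round(0))
J=W[279,435]
for nm,C in(('top',W),('side',V)):
    for z in((6,20),(60,72),(85,99),(100,116)):
        p=sel(C,(J[0]-160,J[0]+160),(J[1]-75,J[1]+75),z)
        if len(p)<4: print(nm,z,len(p)); continue
        r=cv2.minAreaRect(p[:,:2].astype(np.float32)); print(nm,z,len(p),p.mean(0).round(1),np.round(r[0],1),np.round(r[1],1),round(r[2],1))
# housing top outline
p=sel(W,(500,1000),(-60,300),(120,150)); r=cv2.minAreaRect(p[:,:2].astype(np.float32)); print('house',len(p),r)
L=W[182,265]
for nm,C in(('top',W),('side',V)):
    p=sel(C,(L[0]-40,L[0]+30),(L[1]-35,L[1]+35),(85,112)); r=cv2.minEnclosingCircle(p[:,:2].astype(np.float32)); print('lug',nm,len(p),p.mean(0),r)
for u,v in((212,197),(322,183)): print('puck',onplane(f,u,v,22).round(0))
cv2.imwrite('pics/c1.png',np.hstack([cv2.resize(f['pixels'][220:340,390:490,::-1],(400,480),interpolation=2),cv2.resize(f['pixels'][140:220,200:267+0+0,::-1],(10,480)),cv2.resize(f['pixels'][140:220,225:290,::-1],(390,480),interpolation=2)]))
E
python3 m.py
```

```text
bench z -0.03312334985827222 -0.9206605791294036
jack [ 429. -286.    9.]
sad [ 511. -275.   67.]
lug [649. 122.  93.]
pA [628. 264.  25.]
pB [666. -10.  20.]
piv [ 450. -289.  107.]
pad [ 338. -286.   98.]
hous [829. 137. 138.]
top (6, 20) 2103 [ 426.5 -278.8   11.9] [ 426.8 -284.7] [305.9 145. ] 0.4
top (60, 72) 221 [ 504.  -285.5   66.7] [ 456.3 -286.2] [ 36.1 148.8] 88.8
top (85, 99) 359 [ 351.3 -285.8   92.5] [ 392.4 -286.6] [136.3  39.9] 0.6
top (100, 116) 199 [ 445.8 -286.9  107.6] [ 393.9 -286.6] [ 34.5 134.8] 89.2
side (6, 20) 2508 [ 419.1 -295.3   11.2] [ 432.6 -287.7] [224.8  90.6] 0.3
side (60, 72) 320 [ 485.  -291.4   66.2] [ 460.5 -296.5] [147.9  42.5] 9.8
side (85, 99) 374 [ 367.1 -292.1   91.8] [ 394.6 -287.1] [138.4  42.7] 0.3
side (100, 116) 175 [ 450.  -288.9  106.4] [ 450.3 -286.4] [37.9 24.5] 89.6
house 11478 ((852.3238525390625, 142.84580993652344), (287.37860107421875, 240.3149871826172), 5.178797721862793)
lug top 289 [651.22296079 121.09461597  95.51078967] ((654.448974609375, 123.02633666992188), 27.47638511657715)
lug side 174 [653.41411476 116.55538127  93.90055274] ((655.3854370117188, 121.59832763671875), 27.216554641723633)
puck [629. 262.  22.]
puck [666. -10.  22.]
```

View pics/c1.png

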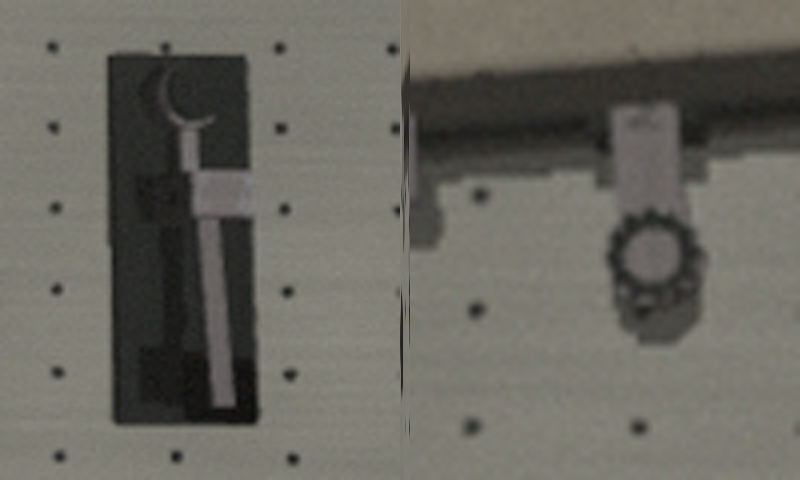

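The crop shows the jack's block, handle and saddle in line with the plate. The lug ring centre is at top pixel (265.3,182.2).

```bash
python3 - <<'E'
from h import *
f=load('top0'); g=load('side0')
print('lug top ray z99',onplane(f,265.3,182.2,98).round(1))
X=onplane(f,265.3,182.2,98); print('in side',proj(g,X))
W=cloud(f)
# yaw from left/right edges of housing top: per-row extreme columns of z in 125..145
H=(W[...,2]>125)&(W[...,2]<150)&(W[...,1]>-60)&(W[...,1]<300)&(W[...,0]>690)
for lab,pick in(('L',0),('R',-1)):
    e=[]
    for v in range(60,145):
        c=np.flatnonzero(H[v]); 
        if len(c): e.append(onplane(f,c[pick],v,135)[:2])
    e=np.array(e,np.float32); l=cv2.fitLine(e,cv2.DIST_HUBER,0,.01,.01).ravel(); print(lab,np.degrees(np.arctan2(l[1]*np.sign(l[0]),abs(l[0]))),l[2:])
e=[]
for u in range(218,306):
    c=np.flatnonzero(H[:,u]); e.append(onplane(f,u,c[-1],135)[:2])
l=cv2.fitLine(np.array(e,np.float32),cv2.DIST_HUBER,0,.01,.01).ravel(); print('front',np.degrees(np.arctan2(-l[0],l[1])),l)
im=g['pixels'][170:290,320:420,::-1]; cv2.imwrite('pics/c2.png',cv2.resize(im,(600,600)[:1]+(600,),interpolation=2)) if 0 else cv2.imwrite('pics/c2.png',cv2.resize(im,(500,600),interpolation=2))
E
```

```text
lug top ray z99 [646.7 120.9  98. ]
in side (np.float64(364.88529346825976), np.float64(207.1117543028641))
L 5.062884 [839.7217  259.25598]
R 5.1861672 [826.358     21.012434]
front -174.938 [ 8.8233337e-02 -9.9609983e-01  7.0911542e+02  1.2596906e+02]
```

View pics/c2.png

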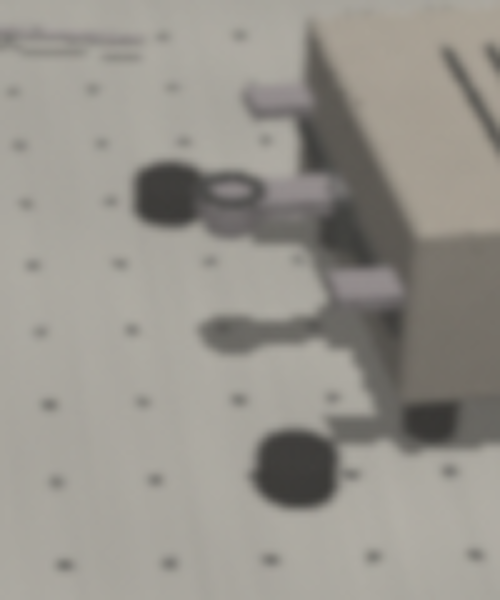

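Call:
{"name": "send_rows", "arguments": {
  "motion": [
    [0.1, 0.09, 0.05, 0, 0, -0.1, 1],
    [0.2, 0.18, 0.05, 0, 0, -0.2, 1],
    [0.3, 0.27, 0.05, 0, 0, -0.22, 1],
    [0.4, 0.36, 0.05, 0, 0, -0.22, 1],
    [0.5, 0.45, 0.05, 0, 0, -0.22, 1],
    [0.6, 0.53, 0.03, 0, 0, -0.22, 1],
    [0.63, 0.544, 0.0, 0, 0, -0.22, 1],
    [0.63, 0.544, -0.04, 0, 0, -0.22, 1],
    [0.63, 0.544, -0.06, 0, 0, -0.22, 1],
    [0.63, 0.544, -0.06, 0, 0, -0.22, 1],
    [0.63, 0.544, -0.06, 0, 0, -0.22, 1]
  ]
}}

```text
time_s: 1.48
ee_pos: [450.5, -287.6, 148.2]
ee_rot: [180.0, -0.1, 0.4]
force: [1.0, -0.1, 0.8]
gripper_width: 91.3
gripper_force: 0.0
```

The side crop puts the lug ring at (366.4,207.6), which gives a lug centre of about (648,120.5) and a housing yaw of +5.1°. Next I go down and grip the pivot block.

Call:
{"name": "send_rows", "arguments": {
  "motion": [
    [0, 0, -0.06, 0, 0, 0, 1],
    [0, 0, -0.12, 0, 0, 0, 1],
    [0, 0, -0.15, 0, 0, 0, 1],
    [0, 0, -0.158, 0, 0, 0, 1],
    [0, 0, -0.158, 0, 0, 0, 1],
    [0, 0, -0.158, 0, 0, 0, -0.5],
    [0, 0, -0.158, 0, 0, 0, -0.5],
    [0, 0, -0.158, 0, 0, 0, -0.5],
    [0, 0, -0.158, 0, 0, 0, -0.5],
    [0, 0, -0.158, 0, 0, 0, -0.5],
    [0, 0, -0.158, 0, 0, 0, -0.5],
    [0, 0, -0.158, 0, 0, 0, -0.5]
  ],
  "squeeze": 45
}}

```text
time_s: 2.98
ee_pos: [450.3, -285.9, 68.4]
ee_rot: [-179.9, 0.0, 0.4]
force: [0.3, 3.9, 0.8]
gripper_width: 33.0
gripper_force: 45.0
```

Call:
{"name": "send_rows", "arguments": {
  "motion": [
    [0, 0, 0.02, 0, 0, 0, -0.5],
    [0, 0, 0.06, 0, 0, 0, -0.5],
    [0, 0, 0.1, 0, 0, 0, -0.5],
    [0, 0, 0.12, 0, 0, 0, -0.5],
    [0, 0.05, 0.12, 0, 0, 0, -0.5],
    [0, 0.12, 0.12, 0, 0, 0, -0.5],
    [0, 0.2, 0.12, 0, 0, 0.01, -0.5],
    [0.01, 0.28, 0.12, 0, 0, 0.02, -0.5],
    [0.02, 0.36, 0.12, 0, 0, 0.03, -0.5],
    [0.03, 0.44, 0.12, 0, 0, 0.04, -0.5],
    [0.03, 0.52, 0.12, 0, 0, 0.05, -0.5],
    [0.03, 0.6, 0.12, 0, 0, 0.06, -0.5],
    [0.03, 0.68, 0.12, 0, 0, 0.07, -0.5],
    [0.03, 0.74, 0.12, 0, 0, 0.078, -0.5],
    [0.03, 0.77, 0.12, 0, 0, 0.078, -0.5],
    [0.03, 0.782, 0.12, 0, 0, 0.078, -0.5],
    [0.03, 0.782, 0.12, 0, 0, 0.078, -0.5],
    [0.03, 0.782, 0.12, 0, 0, 0.078, -0.5],
    [0.03, 0.782, 0.12, 0, 0, 0.078, -0.5]
  ]
}}

```text
time_s: 5.35
ee_pos: [465.5, 103.4, 128.5]
ee_rot: [180.0, 0.0, 5.0]
force: [0.2, -0.1, -8.3]
gripper_width: 33.2
gripper_force: 45.0
```

```bash
python3 - <<'E'
from h import *
s=env.state(); print(s['ee_pos'],s['ee_rot'],s['force'],s['torque'])
f=shot('side','side1'); t=shot('top','top1')
im=f['pixels'][120:300,200:440,::-1]; cv2.imwrite('pics/c3.png',cv2.resize(im,(800,600),interpolation=2))
for n,F in(('s',f),('t',t)):
    W=cloud(F); m=(abs(W[...,0]-465)<170)&(abs(W[...,1]-104)<60)&(W[...,2]>66)&(W[...,2]<78); p=W[m]
    if len(p)>20:
        r=cv2.minAreaRect(p[:,:2].astype(np.float32)); print(n,len(p),r)
        A=np.c_[p[:,:2]-[465,104],np.ones(len(p))]; print(np.linalg.lstsq(A,p[:,2],rcond=None)[0])
E
```

```text
[465.49122637 103.39695703 128.46245849] [1.79977341e+02 4.54270654e-03 5.04272858e+00] [ 0.15364264 -0.08394684 -8.30467904] [ 0.0199017  -0.09700126 -0.01248209]
s 1244 ((486.213134765625, 103.43341064453125), (299.5226135253906, 96.33295440673828), 4.963400840759277)
[1.29939084e-02 1.59987126e-02 7.13086737e+01]
t 755 ((448.04559326171875, 100.45294189453125), (222.6962890625, 83.99698638916016), 4.777095794677734)
[9.40859247e-03 6.92909731e-03 7.20580109e+01]
```

View pics/c3.png

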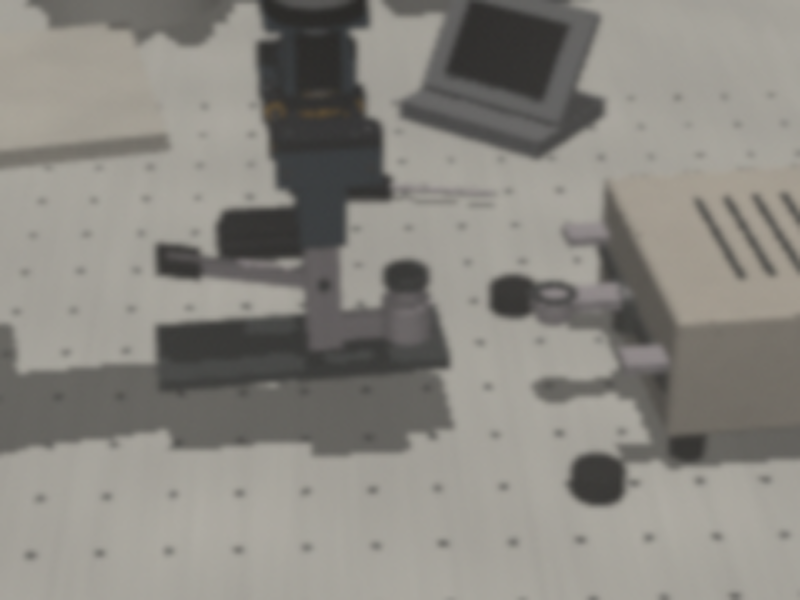

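The jack hangs level and centred in the grip, with its saddle at about side pixel (321.5,201.6). I'll use the saddle's known position to check the camera bias at the lug.

```bash
python3 - <<'E'
from h import *
g=load('side1'); f=load('top1')
O=np.array([466,103]); S=[*(O+65*np.array([.996,.088])),127]
print('saddle pred side',proj(g,S),'top',proj(f,S))
for p in([648,120.5,98],[650,121,98],[651,121,98]): print(p,proj(g,p),proj(f,p))
def circ(F,lo,hi,c):
    W=cloud(F); m=(np.hypot(W[...,0]-c[0],W[...,1]-c[1])<28)&(W[...,2]>lo)&(W[...,2]<hi)
    v,u=np.nonzero(m); print(len(u),u.min(),u.max(),v.min(),v.max(),W[m].mean(0).round(1), W[m].min(0).round(1),W[m].max(0).round(1))
circ(g,120,135,S); circ(f,120,135,S); circ(g,90,106,[649,121]); circ(f,90,106,[649,121])
cv2.imwrite('pics/c4.png',np.hstack([cv2.resize(f['pixels'][150:230,230:310,::-1],(480,480),interpolation=2),cv2.resize(g['pixels'][185:225,300:320+20,::-1],(0,0),fx=0.1,fy=12,interpolation=2)]))
E
```

```text
saddle pred side (np.float64(320.8424669555539), np.float64(200.69077008014972)) top (np.float64(267.8023497940321), np.float64(229.55882431935876))
[648, 120.5, 98] (np.float64(365.39863196570127), np.float64(207.17788821003546)) (np.float64(265.48915986719834), np.float64(181.65566571371056))
[650, 121, 98] (np.float64(366.1390460216788), np.float64(207.06491308284635)) (np.float64(265.2955977949489), np.float64(180.81598778587494))
[651, 121, 98] (np.float64(366.52018649950287), np.float64(207.05610059149632)) (np.float64(265.3064076932457), np.float64(180.39685863551162))
112 315 328 198 207 [531.8 103.7 125.8] [515.1  84.6 120.1] [549.  127.1 130.1]Traceback (most recent call last):
  File "<stdin>", line 9, in <module>
  File "<stdin>", line 8, in circ
    return umr_minimum(a, axis, None, out, keepdims, initial, where)
ValueError: zero-size array to reduction operation minimum which has no identity
```

Call:
{"name": "send_rows", "arguments": {
  "motion": [
    [0, 0, -0.06, 0, 0, 0, -0.5],
    [0, 0, -0.1, 0, 0, 0, -0.5],
    [0, 0, -0.112, 0, 0, 0, -0.5],
    [0, 0, -0.112, 0, 0, 0, -0.5],
    [0.04, 0.004, -0.112, 0, 0, 0, -0.5],
    [0.08, 0.008, -0.112, 0, 0, 0, -0.5],
    [0.12, 0.012, -0.112, 0, 0, 0, -0.5],
    [0.15, 0.015, -0.112, 0, 0, 0, -0.5],
    [0.18, 0.018, -0.112, 0, 0, 0, -0.5],
    [0.21, 0.021, -0.112, 0, 0, 0, -0.5],
    [0.23, 0.023, -0.112, 0, 0, 0, -0.5],
    [0.236, 0.0236, -0.112, 0, 0, 0, -0.5],
    [0.236, 0.0236, -0.112, 0, 0, 0, -0.5],
    [0.236, 0.0236, -0.112, 0, 0, 0, -0.5]
  ]
}}

```text
time_s: 7.2
ee_pos: [582.7, 115.9, 72.4]
ee_rot: [180.0, 0.1, 5.1]
force: [-0.4, 1.0, -7.7]
gripper_width: 33.1
gripper_force: 45.0
```

```bash
python3 - <<'E'
from h import *
s=env.state(); print(s['ee_pos'],s['ee_rot'],s['force'],s['torque'])
g=shot('side','side2'); f=shot('top','top2')
a=cv2.resize(g['pixels'][180:240,320:400,::-1],(800,600),interpolation=2); cv2.imwrite('pics/c4.png',a)
print(proj(g,[648,121,71]),proj(g,[648,121,75]))
E
```

```text
[582.70506895 115.88404743  72.35707062] [1.79991268e+02 6.27424198e-02 5.10677929e+00] [-0.44255277  1.00919858 -7.68201405] [ 0.00190878 -0.10397123  0.01944011]
(np.float64(364.915750186737), np.float64(215.9730512599798)) (np.float64(364.9834865528774), np.float64(214.6666325845807))
```

View pics/c4.png

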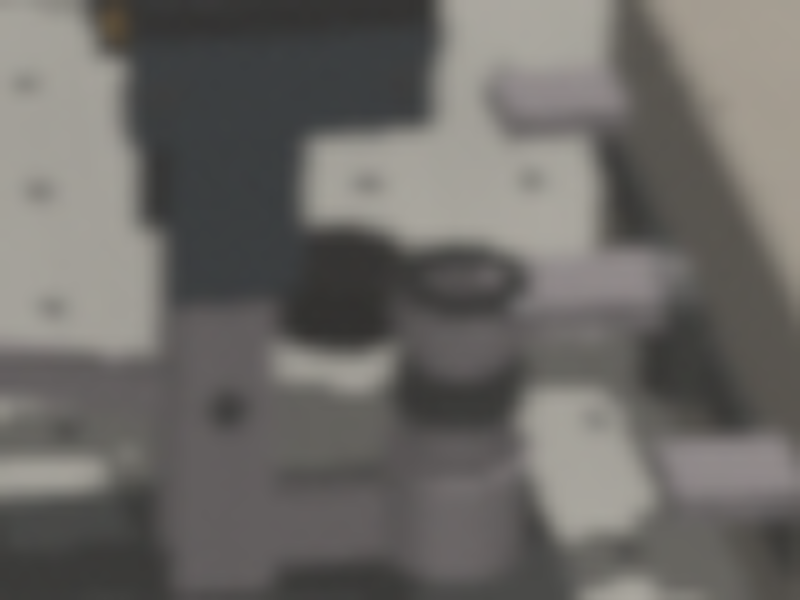

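The ring is at column 366.3 and the saddle at 366.1, so x is within about 1 mm. I'll check the lateral offset in the top view.

```bash
python3 - <<'E'
from h import *
f=load('top2'); g=load('side2')
W=cloud(f); a=np.radians(5.1); R=np.array([[np.cos(a),np.sin(a)],[-np.sin(a),np.cos(a)]])
def loc(W): return (W[...,:2]-[582.7,115.9])@R.T
for n,F in(('top',f),('side',g)):
    W=cloud(F); L=loc(W); z=W[...,2]; m=(abs(L[...,1])<55)&(L[...,0]>-145)&(L[...,0]<105)&(z>11)&(z<22)
    for lo,hi in((-130,-60),(45,90),(-145,105)):
        k=m&(L[...,0]>lo)&(L[...,0]<hi); q=L[k]
        if len(q): print(n,lo,len(q),'y',np.percentile(q[:,1],[1,99]).round(1),'x',q[:,0].min().round(1),q[:,0].max().round(1))
    k=(np.hypot(L[...,0]-65,L[...,1])<26)&(z>90)&(z<106)
    q=L[k]; print(' lug',len(q),q.min(0),q.max(0),q.mean(0))
a=cv2.resize(f['pixels'][150:250,225:305,::-1],(480,600),interpolation=2); cv2.imwrite('pics/c5.png',a)
print(proj(f,[*(np.array([582.7,115.9])+R.T@np.array([65,0])),98]))
for l in([94,42],[94,-42]): print(proj(f,[*(np.array([582.7,115.9])+R.T@np.array(l)),16]))
E
```

```text
top -130 125 y [-43.2 -21.5] x -129.8 -60.3
top 45 69 y [-43.8 -31.3] x 45.1 89.5
top -145 333 y [-43.7 -22. ] x -131.6 92.5Traceback (most recent call last):
  File "<stdin>", line 11, in <module>
    return umr_minimum(a, axis, None, out, keepdims, initial, where)
ValueError: zero-size array to reduction operation minimum which has no identity
```

By the top view the saddle is within about 1 mm of the lug, both ways. Next I set the jack down, release, rise and move back over the handle pad.

Call:
{"name": "send_rows", "arguments": {
  "motion": [
    [0, 0, -0.004, 0, 0, 0, -0.5],
    [0, 0, -0.008, 0, 0, 0, -0.5],
    [0, 0, -0.008, 0, 0, 0, -0.5],
    [0, 0, -0.008, 0, 0, 0, -0.5],
    [0, 0, -0.008, 0, 0, 0, 1],
    [0, 0, -0.008, 0, 0, 0, 1],
    [0, 0, -0.008, 0, 0, 0, 1],
    [0, 0, -0.008, 0, 0, 0, 1],
    [0, 0, -0.008, 0, 0, 0, 1],
    [0, 0, -0.008, 0, 0, 0, 1],
    [0, 0, 0.05, 0, 0, 0, 1],
    [0, 0, 0.11, 0, 0, 0, 1],
    [-0.1, -0.009, 0.13, 0, 0, 0, -1],
    [-0.19, -0.017, 0.13, 0, 0, 0, -1],
    [-0.22, -0.0195, 0.13, 0, 0, 0, -1],
    [-0.22, -0.0195, 0.13, 0, 0, 0, -1],
    [-0.22, -0.0195, 0.13, 0, 0, 0, -1],
    [-0.22, -0.0195, 0.13, 0, 0, 0, -1],
    [-0.22, -0.0195, 0.13, 0, 0, 0, -1]
  ]
}}

```text
time_s: 9.68
ee_pos: [474.1, 106.3, 137.2]
ee_rot: [180.0, 0.0, 5.1]
force: [0.7, 0.2, -0.1]
gripper_width: 24.0
gripper_force: 0.0
```

```bash
python3 - <<'E'
from h import *
s=env.state(); print(s['ee_pos'],s['ee_rot'],s['force'],s['gripper_width'])
g=shot('side','side3'); f=shot('top','top3')
a=cv2.resize(f['pixels'][150:270,220:310,::-1],(450,600),interpolation=2); b=cv2.resize(g['pixels'][160:260,280:400-62,::-1],(348,600),interpolation=2)
b=cv2.resize(g['pixels'][190:250,335:370,::-1],(350,600),interpolation=2)
cv2.imwrite('pics/c5.png',np.hstack([a,b]))
a=np.radians(5.1); R=np.array([[np.cos(a),np.sin(a)],[-np.sin(a),np.cos(a)]])
for n,F,y0 in(('top',f,16),('side',g,16)):
    W=cloud(F); L=(W[...,:2]-[582.7,115.9])@R.T; z=W[...,2]
    k=(abs(L[...,0])<30)&(abs(L[...,1])<30)&(z>100)&(z<116); q=L[k]; 
    if len(q): print(n,'block',len(q),q.mean(0).round(1),q.min(0).round(1),q.max(0).round(1))
    k=(np.hypot(L[...,0]-65,L[...,1])<25)&(z>88)&(z<106); q=L[k]
    if len(q): print(n,'lug',len(q),q.mean(0).round(1),q.min(0).round(1),q.max(0).round(1))
E
```

```text
[474.11677304 106.25505913 137.16228319] [1.79991405e+02 1.49303014e-02 5.09825845e+00] [ 0.66926323  0.19443707 -0.08216685] 24.03032654070046
top lug 235 [67.7 -0.9] [ 47.7 -18.6] [89.7 17.3]
side block 96 [ 0.7 -5.5] [-12.  -24.3] [14.5 18.2]
side lug 130 [67.2 -3.9] [ 48.  -21.4] [88.3 17.7]
```

View pics/c5.png

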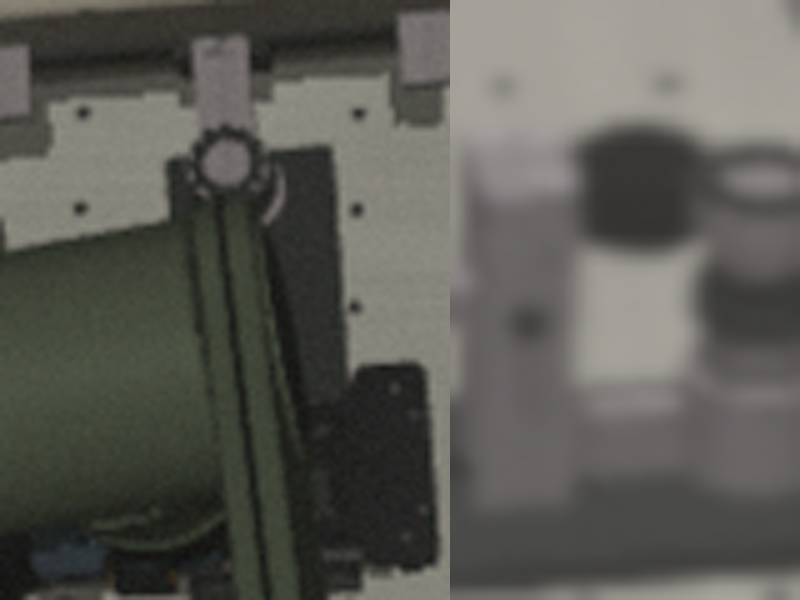

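Top: plate front corners at about (253.4,181.6) and (286.6,180), ring centre at (265.5,182.6). I'll turn these into positions.

```bash
python3 - <<'E'
from h import *
f=load('top3')
c1,c2=onplane(f,253.4,181.6,12),onplane(f,286.6,180,12); L=onplane(f,265.5,182.6,99)
a=np.arctan2(-(c1-c2)[0],(c1-c2)[1]); print(c1,c2,np.linalg.norm(c1-c2),np.degrees(a),L)
a=np.radians(5.1); x=np.array([np.cos(a),np.sin(a)]);n=np.array([-x[1],x[0]])
S=(c1+c2)[:2]/2-29*x; print('saddle',S,'lug-saddle along',(L[:2]-S)@x,'across',(L[:2]-S)@n)
E
```

```text
[671.20641393 162.40401592  12.        ] [675.76601086  79.10884982  12.        ] 83.41986945581762 3.133257316100293 [645.48156339 120.28449967  99.        ]
saddle [644.6010215  118.17849826] lug-saddle along 1.0642674019352014 across 2.0193887345854256
```

The saddle is within about 2 mm of the lug's centre. Now stroke 1.

Call:
{"name": "send_rows", "arguments": {
  "motion": [
    [0, 0, 0, 0, 0, 0, -1],
    [0, 0, 0, 0, 0, 0, -1],
    [0, 0, -0.03, 0, 0, 0, -1],
    [0, 0, -0.06, 0, 0, 0, -1],
    [0, 0, -0.075, 0, 0, 0, -1],
    [0, 0, -0.085, 0, 0, 0, -1],
    [0, 0, -0.095, 0, 0, 0, -1],
    [0, 0, -0.105, 0, 0, 0, -1],
    [0, 0, -0.115, 0, 0, 0, -1],
    [0, 0, -0.125, 0, 0, 0, -1],
    [0, 0, -0.135, 0, 0, 0, -1],
    [0, 0, -0.145, 0, 0, 0, -1],
    [0, 0, -0.155, 0, 0, 0, -1],
    [0, 0, -0.16, 0, 0, 0, -1],
    [0, 0, -0.16, 0, 0, 0, -1]
  ]
}}

```text
time_s: 11.65
ee_pos: [473.1, 106.2, 57.3]
ee_rot: [180.0, 0.1, 5.1]
force: [-1.3, -0.2, 2.0]
gripper_width: 0.5
gripper_force: 0.9
```

The force is only 2 N, so I'll look before going on.

```bash
python3 - <<'E'
from h import *
s=env.state(); print(s['ee_pos'],s['force'])
g=shot('side','side4')
cv2.imwrite('pics/c6.png',cv2.resize(g['pixels'][160:280,270:430,::-1],(800,600),interpolation=2))
E
```

```text
[473.05664532 106.15492545  57.34708972] [-1.30151059 -0.2275814   2.0089866 ]
```

View pics/c6.png

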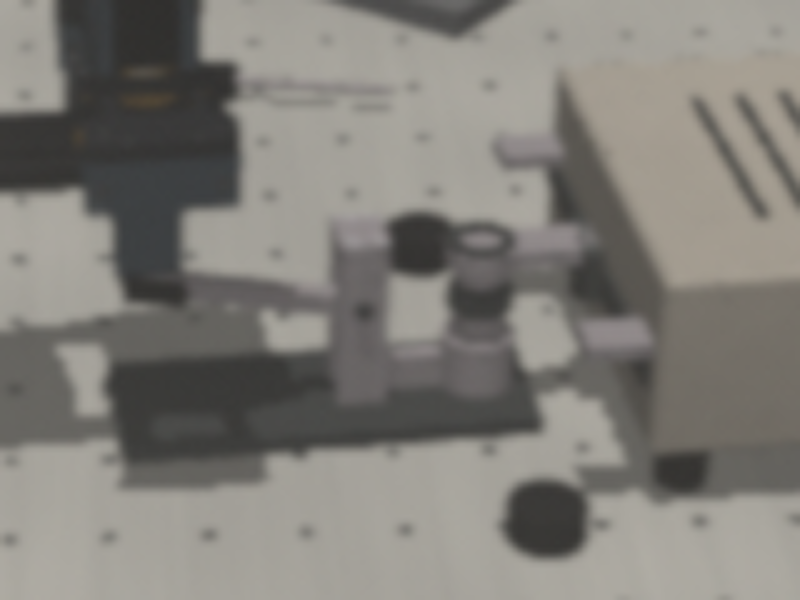

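The fingers sit on or behind the pad at crop (155,288), and the saddle is just under the lug at (480,295). I'll compare with the projected positions.

```bash
python3 - <<'E'
from h import *
g=load('side4')
def c(X): u,v=proj(g,X); return round((u-270)*5),round((v-160)*5)
a=np.radians(5.1); x=np.array([np.cos(a),np.sin(a)])
O=np.array([583,115.5])
for n,d,z in(('padup',-110,94),('pad57',-110,57),('paddn',-110,50),('piv',0,70),('sad67',65,67),('sad89',65,89),('lug99',65,99),('blocktop',0,108)): print(n,c([*(O+d*x),z]))
print('tcp',c([473,106.2,57.3]))
t=load('side3'); W=cloud(g)
for u,v in((300,217),(310,217),(325,218),(301,212),(301,205)): print(u,v,W[v,u])
L=(W[...,:2]-O)@np.array([x,[-x[1],x[0]]]).T
k=(np.hypot(L[...,0]-65,L[...,1])<17)&(W[...,2]>90)&(W[...,2]<120); print('lug z',np.percentile(W[k][:,2],[10,50,90,97]))
for z in (0,):
  W0=cloud(load('side0'));k=(np.hypot((W0[...,0]-648),(W0[...,1]-121))<17)&(W0[...,2]>90)&(W0[...,2]<120); print(np.percentile(W0[k][:,2],[10,50,90,97]))
E
```

```text
padup (144, 265)
pad57 (145, 326)
paddn (145, 337)
piv (352, 290)
sad67 (474, 286)
sad89 (476, 250)
lug99 (476, 233)
blocktop (354, 227)
tcp (144, 325)
300 217 [476.39493733  92.08077196  89.79895306]
310 217 [502.31419008  98.67238147  85.1581318 ]
325 218 [541.47163736 103.45583938  78.20579272]
301 212 [479.2898498   99.38961372 100.31596274]
301 205 [479.52314888  94.41199051 123.80649508]
lug z [92.00372577 95.86087818 99.37510562 99.81680069]
[ 92.8323614   95.7733989   99.61497492 100.83154829]
```

The handle is still up. The images put the real fingertips about 30 mm above the reported TCP, so they have only just touched the pad. I'll go on down, watching the force.

Call:
{"name": "send_rows", "arguments": {
  "motion": [
    [0, 0, -0.006, 0, 0, 0, -1],
    [0, 0, -0.012, 0, 0, 0, -1],
    [0, 0, -0.018, 0, 0, 0, -1],
    [0, 0, -0.024, 0, 0, 0, -1],
    [0, 0, -0.024, 0, 0, 0, -1]
  ]
}}

```text
time_s: 12.32
ee_pos: [473.3, 106.2, 45.2]
ee_rot: [180.0, 0.0, 5.1]
force: [-1.6, -0.7, 2.2]
gripper_width: 0.4
gripper_force: 1.0
```

```bash
python3 - <<'E'
from h import *
s=env.state(); print(s['ee_pos'],s['force'],s['torque'],s['gripper_width'])
g=shot('side','side5'); f=shot('top','top5')
cv2.imwrite('pics/c7.png',cv2.resize(g['pixels'][160:280,270:430,::-1],(800,600),interpolation=2))
W=cloud(g); print([ (v,W[v,300].round(0).tolist()) for v in range(196,236,3)])
E
```

```text
[473.33393088 106.1968546   45.20685014] [-1.55149754 -0.66020121  2.15914302] [-0.03560352  0.35527249 -0.00247989] 0.3588145328625847
[(196, [476.0, 19.0, 192.0]), (199, [476.0, 19.0, 183.0]), (202, [476.0, 27.0, 170.0]), (205, [476.0, 24.0, 164.0]), (208, [477.0, 94.0, 115.0]), (211, [477.0, 97.0, 105.0]), (214, [477.0, 99.0, 95.0]), (217, [476.0, 95.0, 88.0]), (220, [476.0, 95.0, 79.0]), (223, [476.0, 88.0, 74.0]), (226, [477.0, 201.0, -5.0]), (229, [477.0, 179.0, -1.0]), (232, [476.0, 145.0, 11.0]), (235, [476.0, 128.0, 12.0])]
```

View pics/c7.png

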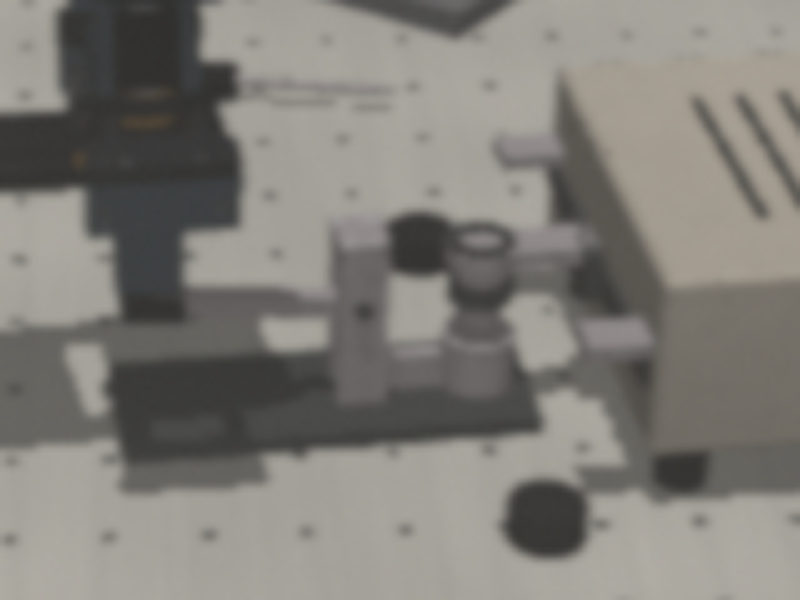

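The handle is coming down and the saddle is about to touch. I keep pressing towards the stop.

Call:
{"name": "send_rows", "arguments": {
  "motion": [
    [0, 0, -0.006, 0, 0, 0, -1],
    [0, 0, -0.012, 0, 0, 0, -1],
    [0, 0, -0.018, 0, 0, 0, -1],
    [0, 0, -0.024, 0, 0, 0, -1],
    [0, 0, -0.03, 0, 0, 0, -1],
    [0, 0, -0.03, 0, 0, 0, -1]
  ]
}}

```text
time_s: 13.18
ee_pos: [473.4, 106.2, 31.1]
ee_rot: [180.0, -0.0, 5.1]
force: [-3.6, -0.5, 9.2]
gripper_width: 0.4
gripper_force: 4.9
```

```bash
cat > z.py <<'E'
from h import *
import sys
n=sys.argv[1]; s=env.state(); print(s['ee_pos'],s['force'],s['torque'])
g=shot('side','side'+n); W=cloud(g)
print('pad col',[(v,W[v,300,1:].round(0).tolist()) for v in range(214,238,2)])
W0=cloud(load('side0'))
a=np.radians(5.1); x=np.array([np.cos(a),np.sin(a)]);Rm=np.array([x,[-x[1],x[0]]])
for nm,C in(('now',W),('ref',W0)):
    L=(C[...,:2]-[583.3,115.2])@Rm.T
    k=(L[...,0]>145)&(L[...,0]<180)&(abs(L[...,1])<90)&(C[...,2]>120); q=L[k]
    A=np.c_[L[k][:,0]-160,np.ones(k.sum())]; 
    k2=(L[...,0]>150)&(L[...,0]<370)&(abs(L[...,1])<80)&(C[...,2]>120)&(C[...,2]<165)
    B=np.c_[L[k2][:,0]-130,np.ones(k2.sum())]; print(nm,'front top z',np.median(C[k][:,2]),'fit slope,z@front',np.linalg.lstsq(B,C[k2][:,2],rcond=None)[0])
E
python3 z.py 6
```

```text
[473.38958534 106.2291158   31.09975705] [-3.61957135 -0.46486653  9.2005754 ] [1.15023386e-02 6.59685322e-01 5.72274989e-04]
pad col [(214, [95.0, 97.0]), (216, [89.0, 95.0]), (218, [99.0, 83.0]), (220, [100.0, 76.0]), (222, [95.0, 73.0]), (224, [93.0, 68.0]), (226, [86.0, 66.0]), (228, [89.0, 58.0]), (230, [169.0, 2.0]), (232, [142.0, 13.0]), (234, [136.0, 10.0]), (236, [124.0, 12.0])]
now front top z 137.77407162302245 fit slope,z@front [-1.43363971e-02  1.38466844e+02]
ref front top z 133.9632261323241 fit slope,z@front [6.45992919e-03 1.33706693e+02]
```

Call:
{"name": "send_rows", "arguments": {
  "motion": [
    [0, 0, -0.006, 0, 0, 0, -1],
    [0, 0, -0.012, 0, 0, 0, -1],
    [0, 0, -0.018, 0, 0, 0, -1],
    [0, 0, -0.024, 0, 0, 0, -1],
    [0, 0, -0.026, 0, 0, 0, -1],
    [0, 0, -0.026, 0, 0, 0, -1]
  ]
}}

```text
time_s: 13.98
ee_pos: [474.7, 106.4, 18.6]
ee_rot: [-180.0, -0.2, 5.1]
force: [-2.6, -0.8, 10.3]
gripper_width: 0.4
gripper_force: 5.4
```

```bash
python3 z.py 7
```

```text
[474.68709243 106.35101789  18.61110541] [-2.61737363 -0.82277085 10.33399609] [-0.0910704   0.31928232  0.00126334]
pad col [(214, [24.0, 139.0]), (216, [30.0, 130.0]), (218, [94.0, 86.0]), (220, [93.0, 80.0]), (222, [93.0, 74.0]), (224, [97.0, 66.0]), (226, [93.0, 62.0]), (228, [101.0, 51.0]), (230, [87.0, 54.0]), (232, [88.0, 47.0]), (234, [135.0, 11.0]), (236, [124.0, 11.0])]
now front top z 143.07625624716889 fit slope,z@front [-3.72627053e-02  1.44534128e+02]
ref front top z 133.9632261323241 fit slope,z@front [6.45992919e-03 1.33706693e+02]
```

Call:
{"name": "send_rows", "arguments": {
  "motion": [
    [0, 0, -0.002, 0, 0, 0, -1],
    [0, 0, -0.004, 0, 0, 0, -1],
    [0, 0, -0.004, 0, 0, 0, -1]
  ]
}}

```text
time_s: 14.4
ee_pos: [475.0, 106.4, 16.8]
ee_rot: [-180.0, -0.2, 5.1]
force: [-1.9, -0.6, 10.6]
gripper_width: 0.6
gripper_force: 5.5
```

Call:
{"name": "send_rows", "arguments": {
  "motion": [
    [0, 0, -0.002, 0, 0, 0, -1],
    [0, 0, -0.004, 0, 0, 0, -1],
    [0, 0, -0.004, 0, 0, 0, -1]
  ]
}}

```text
time_s: 14.78
ee_pos: [475.2, 106.4, 15.8]
ee_rot: [-180.0, -0.2, 5.1]
force: [-4.4, -0.6, 19.2]
gripper_width: 0.5
gripper_force: 9.8
```

The force rose while the tool stopped following, so this is the stop. I'll confirm with a little more push.

Call:
{"name": "send_rows", "arguments": {
  "motion": [
    [0, 0, -0.002, 0, 0, 0, -1],
    [0, 0, -0.002, 0, 0, 0, -1],
    [0, 0, -0.002, 0, 0, 0, -1]
  ]
}}

```text
time_s: 15.15
ee_pos: [475.3, 106.4, 15.5]
ee_rot: [-180.0, -0.3, 5.1]
force: [-6.5, -0.8, 24.5]
gripper_width: 0.4
gripper_force: 12.5
```

```bash
python3 z.py 8
```

```text
[475.30537434 106.44665525  15.49168094] [-6.48956869 -0.84935958 24.51003838] [-0.23575413  0.75491141  0.02744285]
pad col [(214, [20.0, 141.0]), (216, [22.0, 134.0]), (218, [95.0, 85.0]), (220, [94.0, 80.0]), (222, [92.0, 75.0]), (224, [98.0, 65.0]), (226, [99.0, 59.0]), (228, [100.0, 52.0]), (230, [95.0, 49.0]), (232, [83.0, 50.0]), (234, [85.0, 42.0]), (236, [123.0, 12.0])]
now front top z 144.35514612678827 fit slope,z@front [-4.35716203e-02  1.46066334e+02]
ref front top z 133.9632261323241 fit slope,z@front [6.45992919e-03 1.33706693e+02]
```

Stop confirmed: 24.5 N, front of housing up about 12 mm. Now I let the handle all the way back up and clear the pad.

Call:
{"name": "send_rows", "arguments": {
  "motion": [
    [0, 0, 0.008, 0, 0, 0, -1],
    [0, 0, 0.016, 0, 0, 0, -1],
    [0, 0, 0.024, 0, 0, 0, -1],
    [0, 0, 0.032, 0, 0, 0, -1],
    [0, 0, 0.04, 0, 0, 0, -1],
    [0, 0, 0.048, 0, 0, 0, -1],
    [0, 0, 0.056, 0, 0, 0, -1],
    [0, 0, 0.064, 0, 0, 0, -1],
    [0, 0, 0.074, 0, 0, 0, -1],
    [0, 0, 0.084, 0, 0, 0, -1],
    [0, 0, 0.096, 0, 0, 0, -1],
    [0, 0, 0.11, 0, 0, 0, -1],
    [0, 0, 0.13, 0, 0, 0, -1],
    [0, 0, 0.15, 0, 0, 0, -1],
    [0, 0, 0.16, 0, 0, 0, -1],
    [0, 0, 0.16, 0, 0, 0, -1],
    [0, 0, 0.16, 0, 0, 0, -1]
  ]
}}

```text
time_s: 17.32
ee_pos: [473.2, 106.1, 92.2]
ee_rot: [180.0, 0.0, 5.1]
force: [0.3, -0.4, -0.8]
gripper_width: 0.4
gripper_force: 0.0
```

```bash
python3 z.py 9; python3 - <<'E'
from h import *
f=shot('top','top9'); g=load('side9')
A=cv2.resize(g['pixels'][170:250,280:380,::-1],(500,400),interpolation=2); B=cv2.resize(f['pixels'][160:240,245:300,::-1],(275,400),interpolation=2)
cv2.imwrite('pics/c8.png',np.hstack([A,B]))
E
```

```text
[473.17303771 106.12180031  92.22675087] [ 0.3173272  -0.43548623 -0.81140151] [-0.0174103   0.0194004  -0.00192886]
pad col [(214, [102.0, 93.0]), (216, [94.0, 92.0]), (218, [86.0, 91.0]), (220, [231.0, -3.0]), (222, [218.0, -2.0]), (224, [205.0, -0.0]), (226, [194.0, -0.0]), (228, [184.0, -1.0]), (230, [175.0, -2.0]), (232, [144.0, 12.0]), (234, [135.0, 11.0]), (236, [120.0, 14.0])]
now front top z 133.88268603123313 fit slope,z@front [8.79337617e-03 1.33439078e+02]
ref front top z 133.9632261323241 fit slope,z@front [6.45992919e-03 1.33706693e+02]
```

View pics/c8.png

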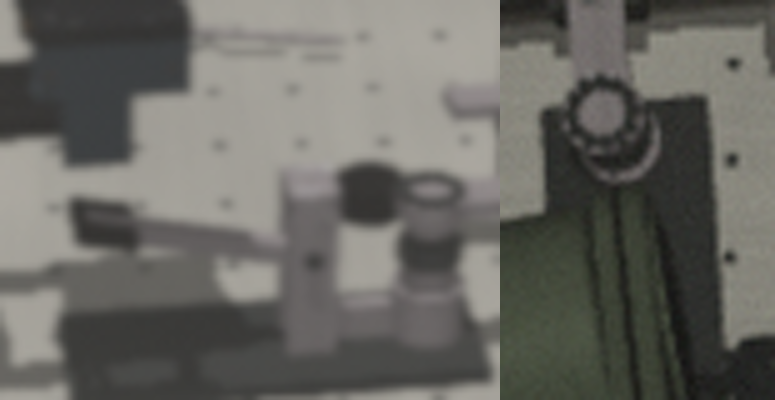

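The handle is fully up, the housing is back down, and the plate corners at about (254,181.6) and (286,179.4) show the jack hasn't moved. The saddle is still under the ring. Now stroke 2.

Call:
{"name": "send_rows", "arguments": {
  "motion": [
    [0, 0, -0.03, 0, 0, 0, -1],
    [0, 0, -0.045, 0, 0, 0, -1],
    [0, 0, -0.055, 0, 0, 0, -1],
    [0, 0, -0.065, 0, 0, 0, -1],
    [0, 0, -0.075, 0, 0, 0, -1],
    [0, 0, -0.085, 0, 0, 0, -1],
    [0, 0, -0.095, 0, 0, 0, -1],
    [0, 0, -0.105, 0, 0, 0, -1],
    [0, 0, -0.115, 0, 0, 0, -1],
    [0, 0, -0.122, 0, 0, 0, -1],
    [0, 0, -0.13, 0, 0, 0, -1],
    [0, 0, -0.137, 0, 0, 0, -1],
    [0, 0, -0.144, 0, 0, 0, -1],
    [0, 0, -0.15, 0, 0, 0, -1],
    [0, 0, -0.154, 0, 0, 0, -1],
    [0, 0, -0.158, 0, 0, 0, -1],
    [0, 0, -0.16, 0, 0, 0, -1],
    [0, 0, -0.16, 0, 0, 0, -1],
    [0, 0, -0.16, 0, 0, 0, -1],
    [0, 0, -0.16, 0, 0, 0, -1]
  ]
}}

```text
time_s: 19.92
ee_pos: [474.9, 106.4, 15.4]
ee_rot: [-180.0, -0.2, 5.1]
force: [-6.6, -1.3, 24.8]
gripper_width: 0.3
gripper_force: 12.7
```

```bash
python3 z.py 10
```

```text
[474.92229825 106.36981648  15.40541478] [-6.55847463 -1.34699462 24.77801527] [-0.21910926  0.9184451  -0.07499641]
pad col [(214, [27.0, 137.0]), (216, [23.0, 134.0]), (218, [97.0, 84.0]), (220, [94.0, 80.0]), (222, [96.0, 72.0]), (224, [93.0, 68.0]), (226, [96.0, 60.0]), (228, [98.0, 53.0]), (230, [97.0, 47.0]), (232, [81.0, 51.0]), (234, [85.0, 43.0]), (236, [126.0, 10.0])]
now front top z 144.35093084124324 fit slope,z@front [-4.26173115e-02  1.45926983e+02]
ref front top z 133.9632261323241 fit slope,z@front [6.45992919e-03 1.33706693e+02]
```

The handle is on its stop at 25 N again and the front of the housing is up about 12 mm. I'm handing in while holding.

```bash
python3 -c "
from h import *
print(env.job_done())"
```

```text
the job is handed in; nothing more can be done
None
```

The jack stands under the ring-marked lug with its saddle within about 2 mm of centre; I pumped one full stroke down and back up, then a second down to the stop, and handed in at about 20 s still holding the handle down (25 N), with the housing's front edge up about 12 mm.

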